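# Sort bulk film tins by weight

### The arm

A 6-joint arm with a two-finger parallel gripper is mounted at the origin on the work surface. World frame = base frame: x ahead of the robot, y to its left, z up, the work surface at z = 0. Lengths are in mm, angles in rad, forces in N, time in s.
With the tool pointing down it reaches from about 300 to 775 mm from the base axis. Payload 14.6 kg.
Tool frame: the origin (TCP) lies on the front face of the gripper's body, between the roots of the fingers; the fingertips stand 97 mm ahead of it and the grasp point (between the pads) lies 78 mm ahead of it; z points along the fingers, y is the line along which they close (so a half turn about z gives the same grasp; the last joint's range is limited). The gripper opens to 94 mm and grips with 3 to 60 N. Pads are 16 mm wide; open, the fingers measure 119 mm over their backs; the gripper's body (75 mm by 177 mm) begins 78 mm behind the grasp point.
Start: joints at [-1.328, 0.3, 1.521, -0, 1.321, -0.067], TCP at [167.671, -523.81, 302.646] pointing down, gripper open.
Joint ranges: [-3.03, 3.03], [-0.79, 2.21], [0.23, 2.52], [-1.04, 4.18], [0, 3.07], [-2.55, 2.55]. Speed limits (rad/s): [2.22, 2.22, 2.57, 3.14, 3.14, 3.14].

### API

Orientations are given as [roll, pitch, yaw] about the fixed x, y, z axes, in that order (R = Rz(yaw) Ry(pitch) Rx(roll)).
In Python, from cell import * gives the robot as it stands.
- The arm moves only by the tool carry_out, never from a script. Its arguments are lists of equal length, an entry for each row: "slide": the shift along the world's x, y, z scaled (see below), a list of three; "dr": the turn, a rotation vector about the world's x, y, z scaled (see below), a list of three; "gripper": the opening in per cent of the stroke, from 0 (shut) to 100 (fully open). A call has 1 to 10 rows; each row is the pose to reach, as a shift and turn from the pose commanded when the call began, turning the shorter way round; what a row does not reach only later rows make up. The controller multiplies each number of a shift by 0.25 m and each number of a turn by 360 degrees. A row lasts 1/12 s, in which the tool goes at most 41.7 mm and 7.16 degrees, less where a joint would pass 70% of its speed; a pose out of reach is approached as far as the arm can. A call with a number of a shift or a turn outside -1 to 1 is refused whole. A call with a gripper value outside its range is refused whole. The fingers move at their own pace and stop on an object; "newtons" is the grip in N (left out, the last holds). Time passes only in rows, so rows that repeat a pose let the fingers close. It gives the time, the measured TCP pose, the force, the opening and the grip force at its end, in the units of the state.
- read_state(): the state, without advancing time (a new reading comes with each control period).
- camera(name): name is "side" or "top" or "wrist"; returns the picture (420x560x3 uint8, red, green, blue); there is no depth.
- camera_model(name): a dict with "vfov" (degrees; the focal length in pixels is half the picture's height over the tangent of half this angle, whatever the lens; pixels are square), "cx", "cy" (the principal point, pixels), "R" (3x3) and "t" (3): a world point X has camera coordinates R X + t. Camera axes: x right, y down, z forward; pixel columns grow to the right and rows downward; lengths in mm; the calibration is good to about 2 mm. A picture is of the moment at which its call begins: read the wrist's pose just before it. camera_model takes no time and is no camera call; for the wrist camera it gives the pose at the moment of the call.
- sign_off(): hands the job in; it is judged then, once.
The state is a dict: "clock": time; "joints": joint angles; "qd": joint speeds; "effort": joint torques, N m; "eef_pos": TCP position; "eef_rot": TCP orientation; "wrist_force": force on the tool from outside, world axes, zero at the start; "moment": the same for the moment, N m; "finger_gap": finger opening in mm; "finger_force": force on a finger pad.
Only numpy, scipy, OpenCV 4.12 (cv2) and the standard library are available. Lean on these libraries where they do the work, as an engineer would, in place of code of your own. Each camera call takes 0.05 s, during which the arm holds its last target. There are 200 camera calls.

### The job

The three look-alike film tins on the plywood shelf hold either a full roll or just a bare spool; only their weight tells which, and it can be felt by pressing the steel pry lever that lifts each tin's front edge. Slide every loaded tin straight back until it rests against the shelf's back wall, and drag every empty one forward over the lip and right off its lever, so that it lies flat in the grey tray. Do not turn any tin over, and leave the mug, the camera, the lens and the carton as they are.

Things in the scene. Friction and masses are not known exactly. Their poses are not given: they have to be found in the camera images.
- shelf: Fixed low plywood shelf on the table, 178 mm deep (x), 360 mm wide (y), board 15 mm thick, open at the front. Origin: middle of the front lip, at table height; x runs from the lip to the back wall (away from the robot), y left along the lip, z up. Side walls 6 mm thick, outer faces at y = +-0.180, from x = 0.06 back, tops at z = 0.043.
- shelf_back (a point): Middle of the shelf's back wall, foot of its inner face: 170 mm behind the lip, on the board. The wall is 34 mm high. Two strips 6 mm wide, 12 mm high on the board, at shelf y = +-0.0575, from x = 0.09 back, part it into lanes centred at y = -0.115, 0, 0.115. A tin against the wall has its centre at shelf x = 0.125.
- empties: Fixed grey plastic tray, 142 mm (x) by 360 mm (y), on the table between the shelf lip and the robot. Origin: middle of its open side, 1 mm from the lip, at table height; axes as the shelf's. Floor 4 mm thick; walls 4 mm thick, 32 mm high at x = -0.142 and y = +-0.180 (outer faces), none between lanes. A tin lies flat in it with its centre at x = -0.093 to -0.076.
- tin_a_center (a point): Flat round closed bulk-film tin, bare aluminium, 90 mm across, 42 mm high; point: its centre, 21 mm above its underside; z: its axis. Inside, unseen, is a full roll (whole tin 490 to 590 g) or a bare spool (about 80 g). Any tin may be either; one or two of the three are loaded; looks, names and places tell nothing.
- tin_b_center (a point): Second tin, same look and sizes; point: its centre. Each tin starts flat in a lane of its own on the shelf board, centre 52 to 58 mm behind the lip and within 4 mm of the lane's middle, its front edge over the inner arm of that lane's pry lever. Too wide to grasp; it slides when pushed on its side (friction about 0.6).
- tin_c_center (a point): Third tin, same look and sizes; point: its centre. Behind each tin there is at first a clear gap of 67 to 73 mm to the back wall, so it can be dragged forward from behind or pushed back from the front.
- pry_left_tab (a point): Where to press the left (shelf y = +0.115) lane's steel pry lever: mid of its tab, 21 mm in front of the lip, on its top (14.5 mm above the table when up). The lever is a plate 64 mm long, 50 mm wide, hinged on the lip: the tab sticks out 32 mm over the grey tray, the other 32 mm is let flush into the board under the tin's front.
- pry_middle_tab (a point): Where to press the middle (y = 0) lane's steel pry lever: mid of its tab, 21 mm in front of the lip, on its top (14.5 mm above the table when up). Pressing any tab down raises the tin's front edge. Pressed 3 mm at this point it takes 5 to 10 N under a loaded tin, 1 to 2 N under an empty one; about 6 mm down it meets its stop.
- pry_right_tab (a point): Where to press the right (y = -0.115) lane's steel pry lever: mid of its tab, 21 mm in front of the lip, on its top (14.5 mm above the table when up). A lever springs back up when released, letting the tin down flat. A tin dragged forward rides down over the tab; its rear must pass the tab's end to lie flat in the tray.
- pry_left (a joint): Left lever's angle: 0 up (rest), 0.3 rad fully pressed.
- pry_middle (a joint): Middle lever's angle: 0 up (rest), 0.3 rad fully pressed.
- pry_right (a joint): Right lever's angle: 0 up (rest), 0.3 rad fully pressed.
- mug: White mug, 80 mm across, 92 mm high, loose; origin at the centre of its underside. Bystander.
- camera: Black camera, body 55 x 135 x 80 mm with a viewfinder hump to 101 mm and a lens sticking out 55 mm to its -x side, loose; origin at the centre of the body's underside. Bystander.
- lens: Black spare lens standing upright, 70 mm across, 95 mm high, loose; origin at the centre of its underside. Bystander.
- carton: Closed square film carton, 114 mm by 114 mm, its top 74 mm above the table, fixed; origin on its axis, 18 mm above the table. Bystander.

How it is judged:
By the outcome, as a careful person would: the job done as asked, in the order asked, and still so for the second after the job is handed in, with the robot touching nothing.
It also fails if it takes over 59 s, if anything falls off the work surface, if the arm or the gripper's body presses on something with over 40 N, if the wrist force passes 120 N, or if a joint passes its speed limit or range.

## Working session

There is one attempt and no reset: what is moved stays moved. The work goes in short steps, Python scripts to look and compute and a tool call to move; the robot and the scene stay as the last step left them, time stands still between calls to the robot, and variables do not carry over. Pictures are saved under pics/ and viewed, at most 10 in all, crops included, and the job is handed in when it is done.

Besides the shell and the picture viewer there is one more tool, called as name(argument=value, ...) on one line, values as JSON. carry_out: Moves the arm, as the interface text tells. Its arguments: {"type":"object","properties":{"slide":{"type":"array","items":{"type":"array","items":{"type":"number","minimum":-1,"maximum":1}}},"dr":{"type":"array","items":{"type":"array","items":{"type":"number","minimum":-1,"maximum":1}}},"gripper":{"type":"array","items":{"type":"number"}},"newtons":{"type":"number"}},"required":["slide","dr","gripper"]}

```bash
mkdir -p pics; ls; python3 - <<'E'
from cell import *
import cv2
for n in ("top","side"):
    cv2.imwrite(f"pics/{n}0.png",camera(n)[:,:,::-1]); m=camera_model(n); print(n,m)
s=read_state();print(s)
E
```

```text
pics
top {'vfov': 57.27675188963087, 'cx': 277.0781801817935, 'cy': 212.70461754116064, 'R': array([[ 0.01893192, -0.99969729,  0.01571334],
       [-0.99124528, -0.0208212 , -0.13038124],
       [ 0.13066894, -0.01310741, -0.99133941]]), 't': array([ -1.98549363, 566.28072511, 961.32634743])}
side {'vfov': 53.60947389541407, 'cx': 279.6586110611936, 'cy': 209.57540599515372, 'R': array([[-0.76141891, -0.64823046, -0.00620622],
       [-0.37480489,  0.44802106, -0.81166399],
       [ 0.52892584, -0.61569018, -0.58409165]]), 't': array([428.07592772, 239.68601523, 865.68807604])}
{'clock': 0.1, 'joints': array([-1.32758476e+00,  3.00439300e-01,  1.52148102e+00, -3.31680674e-05,
        1.32070527e+00, -6.66204954e-02]), 'qd': array([-1.03966830e-04,  8.73746113e-05, -1.25936881e-03, -4.03747539e-04,
       -2.23000063e-03,  5.83317092e-04]), 'effort': array([ 1.30338802e-03, -5.32643437e+01, -3.53279579e+01,  7.09658233e-02,
        2.35140586e-02, -7.65492655e-05]), 'eef_pos': array([ 167.64594551, -523.69880905,  302.14605142]), 'eef_rot': array([-3.14055987e+00, -3.67073253e-05,  3.09840272e-01]), 'wrist_force': array([-0.15459834, -0.9905783 , -0.27557483]), 'moment': array([ 0.01607039,  0.01565252, -0.01268518]), 'finger_force': 0.0, 'finger_gap': 94.01569011057519}
```

View pics/top0.png

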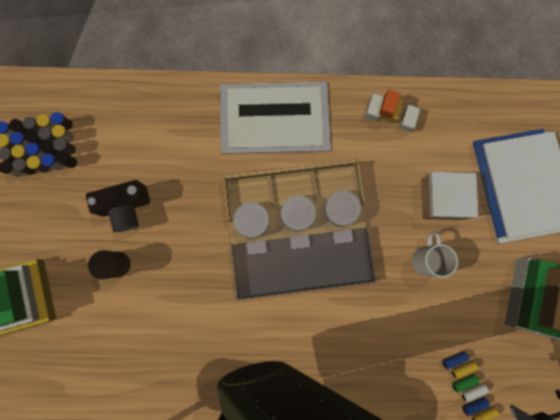

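View pics/side0.png

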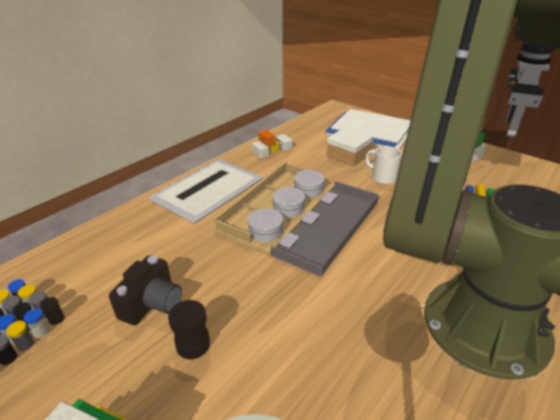

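The top view shows the shelf around (295,200) and the tray around (303,265). The tins are at about (251,219), (298,212) and (343,208), and the tabs at (257,247), (300,242) and (343,237). I'll enlarge it.

```bash
python3 - <<'E'
import cv2
im=cv2.imread("pics/top0.png")[155:305,215:385]
cv2.imwrite("pics/crop.png",cv2.resize(im,None,fx=4,fy=4,interpolation=cv2.INTER_CUBIC))
E
```

```text
(no output)
```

View pics/crop.png

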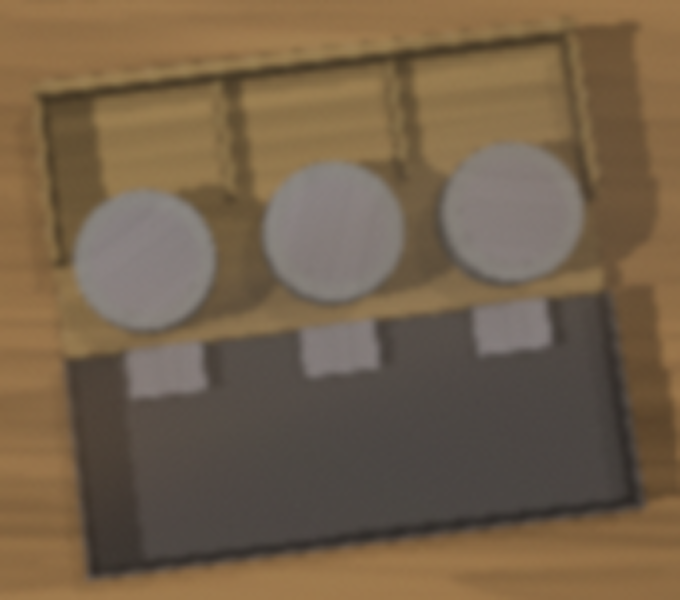

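The crop shows the tin tops at (145,259), (334,231) and (512,212), the tab ends, the tray corners at (92,576) and (638,505), and the lip corners at (68,357) and (605,292). Next I'll fit the shelf pose.

```bash
cat >h.py <<'E'
from cell import *
import numpy as np, cv2
from scipy.optimize import least_squares
def foc(m): return 210/np.tan(np.radians(m["vfov"]/2))
def proj(m,P):
    c=np.asarray(P)@m["R"].T+m["t"]; return c[:,:2]/c[:,2:]*foc(m)+[m["cx"],m["cy"]]
def unproj(m,uv,z):
    d=np.array([(uv[0]-m["cx"])/foc(m),(uv[1]-m["cy"])/foc(m),1])@m["R"]; o=-m["R"].T@m["t"]
    return o+d*(z-o[2])/d[2]
def S(p,q):
    q=np.atleast_2d(q).astype(float);c,s=np.cos(p[2]),np.sin(p[2])
    return np.c_[p[0]+c*q[:,0]-s*q[:,1],p[1]+s*q[:,0]+c*q[:,1],q[:,2]]
E
python3 - <<'E'
from h import *
m=camera_model("top")
f=lambda a:(np.array(a,float)+.5)/4-.5+[215,155]
sh=[[-32,140,14.5],[-32,90,14.5],[-32,25,14.5],[-32,-25,14.5],[-32,-90,14.5],[-32,-140,14.5],[-143,180,32],[-143,-180,32],[0,180,15],[0,-180,15]]
px=f([[130,398],[207,390],[308,377],[380,369],[479,355],[552,348],[92,576],[638,505],[68,357],[605,292]])
r=least_squares(lambda p:(proj(m,S(p,sh))-px).ravel(),[500,0,0.1],loss="soft_l1")
p=r.x;print(p);print((proj(m,S(p,sh))-px).round(1).tolist())
np.save("p.npy",p)
for t in f([[145,259],[334,231],[512,212]]):
    w=unproj(m,t,57);d=w[:2]-p[:2];c,s=np.cos(p[2]),np.sin(p[2]);print(w.round(1),(c*d[0]+s*d[1]).round(1),(-s*d[0]+c*d[1]).round(1))
print("tabs",S(p,[[-21,y,14.5] for y in (115,0,-115)]).round(1))
E
```

```text
[ 5.09719575e+02 -4.95894583e+01  1.41158440e-01]
[[0.3, -0.0], [0.0, -0.3], [-0.6, -0.1], [0.2, -0.4], [-0.1, 0.1], [0.4, -0.5], [-1.4, 1.0], [2.1, 1.1], [-0.8, -0.1], [0.3, -0.3]]
[545.1  75.7  57. ] 52.7 119.1
[565.6 -44.   57. ] 56.1 -2.3
[ 580.2 -157.7   57. ] 54.6 -116.9
tabs [[ 472.7   61.3   14.5]
 [ 488.9  -52.5   14.5]
 [ 505.1 -166.4   14.5]]
```

Residuals are small: shelf yaw is 0.141 and the tin positions match the description. I'll move to the right tab with the fingers shut.

carry_out(slide=[[0.16, 0.16, 0], [0.3, 0.3, 0], [0.4, 0.45, 0], [0.5, 0.6, 0], [0.6, 0.75, 0], [0.7, 0.9, 0], [0.8, 1, 0], [0.8, 1, 0], [0.8, 1, 0]], dr=[[0, 0, -0.0269], [0, 0, -0.0269], [0, 0, -0.0269], [0, 0, -0.0269], [0, 0, -0.0269], [0, 0, -0.0269], [0, 0, -0.0269], [0, 0, -0.0269], [0, 0, -0.0269]], gripper=[0, 0, 0, 0, 0, 0, 0, 0, 0], newtons=20)

```text
clock: 0.85
eef_pos: [369.9, -270.3, 302.6]
eef_rot: [-3.141, -0.001, 0.145]
wrist_force: [-0.4, 0.0, 0.6]
finger_gap: 37.0
finger_force: 0.0
```

carry_out(slide=[[0.2, 0.15, 0], [0.4, 0.3, 0], [0.55, 0.43, -0.1], [0.55, 0.43, -0.25], [0.55, 0.43, -0.4], [0.55, 0.43, -0.55], [0.55, 0.43, -0.66], [0.55, 0.43, -0.685], [0.55, 0.43, -0.685], [0.55, 0.43, -0.685]], dr=[[0, 0, 0], [0, 0, 0], [0, 0, 0], [0, 0, 0], [0, 0, 0], [0, 0, 0], [0, 0, 0], [0, 0, 0], [0, 0, 0], [0, 0, 0]], gripper=[0, 0, 0, 0, 0, 0, 0, 0, 0, 0])

```text
clock: 1.68
eef_pos: [505.6, -167.0, 132.9]
eef_rot: [3.141, -0.001, 0.14]
wrist_force: [0.6, -0.5, 0.4]
finger_gap: 0.4
finger_force: 0.0
```

```bash
python3 - <<'E'
from h import *
s=read_state();print(s["eef_pos"],s["eef_rot"],s["wrist_force"],s["finger_gap"])
a=camera("side")[150:280,200:400];b=camera("wrist")
a=cv2.resize(a,None,fx=2.9,fy=2.9);a=cv2.resize(a,(400,260))
b=cv2.resize(b,(400,300));cv2.imwrite("pics/c1.png",np.vstack([a,b])[:,:,::-1])
E
```

```text
[ 505.56797389 -166.9720783   132.91200522] [ 3.14107446e+00 -8.19893437e-04  1.40357631e-01] [ 0.56600883 -0.46868343  0.36278034] 0.4099533492498332
```

View pics/c1.png

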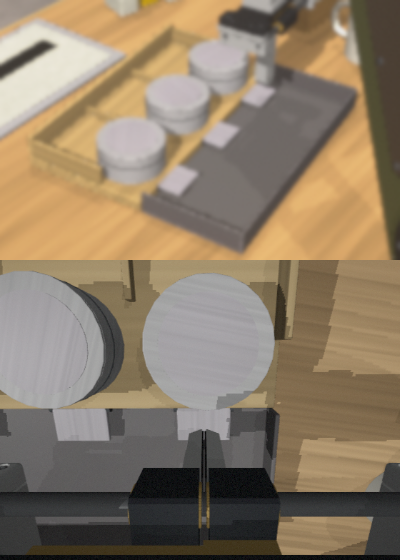

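The wrist view shows the fingertips over the right tab at about (205,430). Pressing it now.

carry_out(slide=[[0, 0, -0.04], [0, 0, -0.065], [0, 0, -0.076], [0, 0, -0.084], [0, 0, -0.092], [0, 0, -0.092], [0, 0, -0.092], [0, 0, -0.092]], dr=[[0, 0, 0], [0, 0, 0], [0, 0, 0], [0, 0, 0], [0, 0, 0], [0, 0, 0], [0, 0, 0], [0, 0, 0]], gripper=[0, 0, 0, 0, 0, 0, 0, 0])

```text
clock: 2.45
eef_pos: [505.4, -166.3, 108.9]
eef_rot: [3.141, -0.001, 0.141]
wrist_force: [-2.4, 0.5, 6.4]
finger_gap: 0.5
finger_force: 3.2
```

The right lever took 6.4 N at about 3 mm, so that tin is loaded. Next is the middle tab.

carry_out(slide=[[0, 0, 0.08], [-0.02, 0.15, 0.08], [-0.045, 0.3, 0.08], [-0.065, 0.455, 0.08], [-0.065, 0.455, 0.05], [-0.065, 0.455, 0.018], [-0.065, 0.455, 0.008], [-0.065, 0.455, 0], [-0.065, 0.455, 0], [-0.065, 0.455, 0]], dr=[[0, 0, 0], [0, 0, 0], [0, 0, 0], [0, 0, 0], [0, 0, 0], [0, 0, 0], [0, 0, 0], [0, 0, 0], [0, 0, 0], [0, 0, 0]], gripper=[0, 0, 0, 0, 0, 0, 0, 0, 0, 0])

```text
clock: 3.28
eef_pos: [489.2, -53.6, 108.3]
eef_rot: [-3.141, 0.0, 0.139]
wrist_force: [-0.8, 4.1, 6.2]
finger_gap: 0.5
finger_force: 3.2
```

carry_out(slide=[[0, 0, 0], [0, 0, 0], [0, 0, 0]], dr=[[0, 0, 0], [0, 0, 0], [0, 0, 0]], gripper=[0, 0, 0])

```text
clock: 3.53
eef_pos: [489.2, -53.6, 108.4]
eef_rot: [-3.141, -0.0, 0.139]
wrist_force: [-1.1, 4.0, 6.3]
finger_gap: 0.6
finger_force: 3.2
```

carry_out(slide=[[0, 0, 0.08], [-0.02, 0.15, 0.08], [-0.045, 0.3, 0.08], [-0.065, 0.455, 0.08], [-0.065, 0.455, 0.05], [-0.065, 0.455, 0.018], [-0.065, 0.455, 0.008], [-0.065, 0.455, 0], [-0.065, 0.455, 0], [-0.065, 0.455, 0]], dr=[[0, 0, 0], [0, 0, 0], [0, 0, 0], [0, 0, 0], [0, 0, 0], [0, 0, 0], [0, 0, 0], [0, 0, 0], [0, 0, 0], [0, 0, 0]], gripper=[0, 0, 0, 0, 0, 0, 0, 0, 0, 0])

```text
clock: 4.37
eef_pos: [472.8, 60.1, 108.3]
eef_rot: [3.141, 0.001, 0.139]
wrist_force: [-0.9, -1.5, 1.7]
finger_gap: 0.4
finger_force: 0.8
```

carry_out(slide=[[0, 0, 0], [0, 0, 0], [0, 0, 0]], dr=[[0, 0, 0], [0, 0, 0], [0, 0, 0]], gripper=[0, 0, 0])

```text
clock: 4.62
eef_pos: [472.8, 60.9, 108.5]
eef_rot: [3.141, -0.0, 0.14]
wrist_force: [0.1, -1.2, 1.5]
finger_gap: 0.8
finger_force: 0.8
```

Left is empty at 1.5 N. Middle at 6.3 N and right at 6.4 N are loaded. I'll lift and go behind the left tin with the fingers about 60 mm apart, so they straddle the tab.

carry_out(slide=[[0, 0, 0.15], [0, 0, 0.3], [0.14, 0.02, 0.3], [0.28, 0.04, 0.3], [0.42, 0.06, 0.3], [0.542, 0.086, 0.3], [0.542, 0.086, 0.3], [0.542, 0.086, 0.17], [0.542, 0.086, 0.07], [0.542, 0.086, 0.04]], dr=[[0, 0, 0], [0, 0, 0], [0, 0, 0], [0, 0, 0], [0, 0, 0], [0, 0, 0], [0, 0, 0], [0, 0, 0], [0, 0, 0], [0, 0, 0]], gripper=[64, 64, 64, 64, 64, 64, 64, 64, 64, 64])

```text
clock: 5.45
eef_pos: [606.5, 82.6, 114.5]
eef_rot: [-3.141, 0.006, 0.141]
wrist_force: [-0.5, -1.2, -1.4]
finger_gap: 59.7
finger_force: 0.0
```

```bash
python3 - <<'E'
from h import *
s=read_state();print(s["eef_pos"],s["wrist_force"],s["finger_gap"])
p=np.load("p.npy")
a=camera("side")[150:280,200:400];b=camera("wrist")
a=cv2.resize(a,(400,260));b=cv2.resize(b,(400,300));cv2.imwrite("pics/c2.png",np.vstack([a,b])[:,:,::-1])
E
```

```text
[606.45828074  82.59784996 114.5097509 ] [-0.53705648 -1.22900001 -1.41450433] 59.73513357268742
```

View pics/c2.png

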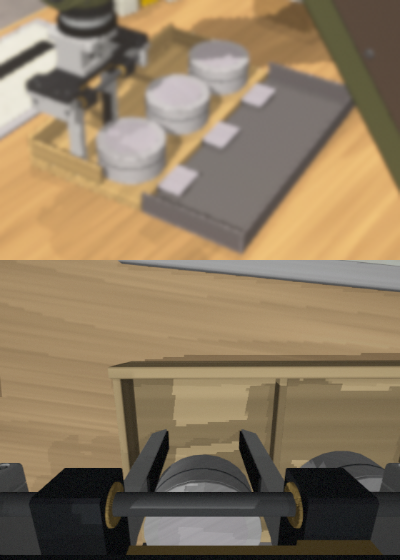

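The wrist view shows both fingers behind the left tin with free board around them. Dragging it forward.

carry_out(slide=[[-0.059, -0.0084, 0], [-0.087, -0.0124, 0], [-0.119, -0.0169, 0], [-0.15, -0.0214, 0], [-0.182, -0.0259, 0], [-0.214, -0.0304, 0], [-0.246, -0.0349, 0], [-0.277, -0.0394, 0], [-0.309, -0.0439, 0], [-0.341, -0.0484, 0]], dr=[[0, 0, 0], [0, 0, 0], [0, 0, 0], [0, 0, 0], [0, 0, 0], [0, 0, 0], [0, 0, 0], [0, 0, 0], [0, 0, 0], [0, 0, 0]], gripper=[64, 64, 64, 64, 64, 64, 64, 64, 64, 64])

```text
clock: 6.38
eef_pos: [522.2, 70.5, 118.5]
eef_rot: [3.142, -0.0, 0.141]
wrist_force: [1.0, 0.6, 0.6]
finger_gap: 60.1
finger_force: 0.5
```

```bash
python3 - <<'E'
from h import *
s=read_state();print(s["eef_pos"],s["wrist_force"],s["finger_gap"])
a=camera("side")[150:280,200:400]
a=cv2.resize(a,(600,390));b=cv2.resize(camera("wrist"),(270,203));a[:203,:270]=b;cv2.imwrite("pics/c3.png",a[:,:,::-1])
E
```

```text
[522.17670266  70.45540182 118.45784781] [1.03252008 0.59261029 0.55883485] 60.138021789805485
```

View pics/c3.png

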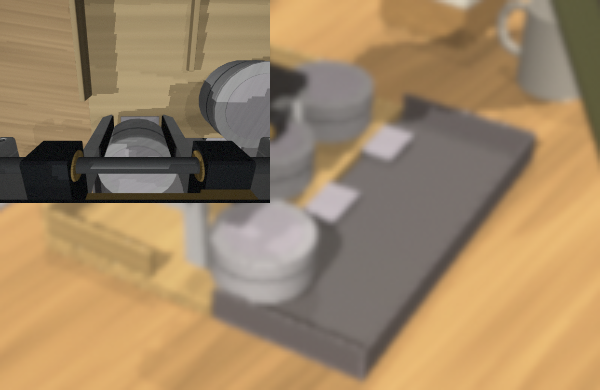

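The tin is moving straight and is about to cross the lip. I'll continue, lowering the fingers once they are past it.

carry_out(slide=[[-0.032, -0.0045, 0], [-0.063, -0.009, 0], [-0.095, -0.0135, 0], [-0.127, -0.018, 0], [-0.158, -0.0225, 0], [-0.19, -0.027, -0.015], [-0.222, -0.0315, -0.03], [-0.253, -0.036, -0.036], [-0.293, -0.0417, -0.036], [-0.293, -0.0417, -0.036]], dr=[[0, 0, 0], [0, 0, 0], [0, 0, 0], [0, 0, 0], [0, 0, 0], [0, 0, 0], [0, 0, 0], [0, 0, 0], [0, 0, 0], [0, 0, 0]], gripper=[64, 64, 64, 64, 64, 64, 64, 64, 64, 64])

```text
clock: 7.32
eef_pos: [447.9, 60.0, 108.9]
eef_rot: [-3.141, 0.002, 0.141]
wrist_force: [0.6, 0.2, 0.4]
finger_gap: 60.0
finger_force: 0.0
```

```bash
python3 - <<'E'
from h import *
s=read_state();print(s["eef_pos"],s["wrist_force"],s["finger_gap"])
a=camera("side")[150:280,200:400]
a=cv2.resize(a,(600,390));b=cv2.resize(camera("wrist"),(270,203));a[:203,:270]=b;cv2.imwrite("pics/c4.png",a[:,:,::-1])
E
```

```text
[447.93954909  59.98471739 108.86670776] [0.60183794 0.24745131 0.40413422] 59.979915111996505
```

View pics/c4.png

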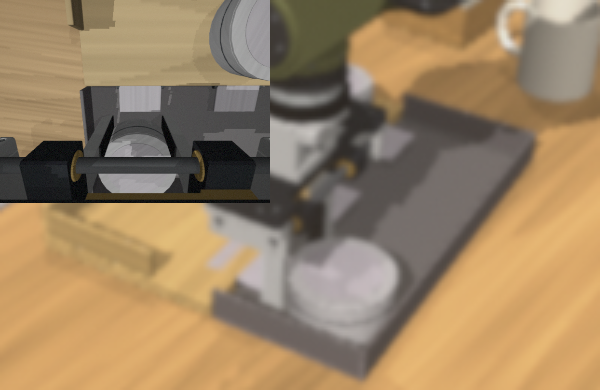

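The left tin lies flat in the tray, clear of the tab. Next I'll place the fingers in front of the middle tin.

carry_out(slide=[[0.02, 0.003, 0], [0.02, 0.003, 0.15], [0.02, 0.003, 0.28], [0.06, -0.13, 0.28], [0.11, -0.28, 0.28], [0.162, -0.42, 0.28], [0.162, -0.454, 0.28], [0.162, -0.454, 0.15], [0.162, -0.454, 0.05], [0.162, -0.454, 0.034]], dr=[[0, 0, 0], [0, 0, 0], [0, 0, 0], [0, 0, 0], [0, 0, 0], [0, 0, 0], [0, 0, 0], [0, 0, 0], [0, 0, 0], [0, 0, 0]], gripper=[64, 64, 64, 64, 64, 64, 64, 64, 64, 64])

```text
clock: 8.25
eef_pos: [489.1, -53.2, 114.4]
eef_rot: [-3.14, 0.005, 0.14]
wrist_force: [-0.7, 0.6, -1.1]
finger_gap: 59.8
finger_force: 0.0
```

carry_out(slide=[[0, 0, 0], [0.059, 0.0084, 0], [0.119, 0.0169, 0], [0.15, 0.0214, 0], [0.182, 0.0259, 0], [0.222, 0.0315, 0], [0.261, 0.0372, 0], [0.301, 0.0428, 0], [0.341, 0.0484, 0], [0.372, 0.0529, 0]], dr=[[0, 0, 0], [0, 0, 0], [0, 0, 0], [0, 0, 0], [0, 0, 0], [0, 0, 0], [0, 0, 0], [0, 0, 0], [0, 0, 0], [0, 0, 0]], gripper=[64, 64, 64, 64, 64, 64, 64, 64, 64, 64])

```text
clock: 9.08
eef_pos: [583.8, -39.9, 118.8]
eef_rot: [3.141, -0.0, 0.141]
wrist_force: [-5.8, -0.5, 3.7]
finger_gap: 60.2
finger_force: 3.2
```

carry_out(slide=[[0.012, 0.0017, 0], [0.02, 0.0028, 0], [0.028, 0.004, 0], [0.032, 0.0045, 0], [0.032, 0.0045, 0]], dr=[[0, 0, 0], [0, 0, 0], [0, 0, 0], [0, 0, 0], [0, 0, 0]], gripper=[64, 64, 64, 64, 64])

```text
clock: 9.5
eef_pos: [591.1, -39.0, 118.3]
eef_rot: [-3.142, 0.0, 0.141]
wrist_force: [-5.7, -0.3, 3.8]
finger_gap: 59.8
finger_force: 3.0
```

carry_out(slide=[[0.004, 0.0006, 0], [0.008, 0.0011, 0], [0.008, 0.0011, 0]], dr=[[0, 0, 0], [0, 0, 0], [0, 0, 0]], gripper=[64, 64, 64])

```text
clock: 9.75
eef_pos: [593.0, -38.7, 118.3]
eef_rot: [-3.142, 0.0, 0.141]
wrist_force: [-4.6, -1.2, 5.7]
finger_gap: 60.6
finger_force: 3.2
```

carry_out(slide=[[0.004, 0.0006, 0], [0.004, 0.0006, 0]], dr=[[0, 0, 0], [0, 0, 0]], gripper=[64, 64])

```text
clock: 9.92
eef_pos: [594.0, -38.6, 118.3]
eef_rot: [3.142, 0.0, 0.141]
wrist_force: [-5.5, -0.2, 4.0]
finger_gap: 60.4
finger_force: 3.2
```

carry_out(slide=[[0.004, 0.0006, 0], [0.004, 0.0006, 0]], dr=[[0, 0, 0], [0, 0, 0]], gripper=[64, 64])

```text
clock: 10.08
eef_pos: [594.5, -38.5, 118.3]
eef_rot: [-3.141, 0.002, 0.141]
wrist_force: [-10.2, -1.4, 6.9]
finger_gap: 60.5
finger_force: 5.6
```

carry_out(slide=[[0.004, 0.0006, 0], [0.004, 0.0006, 0]], dr=[[0, 0, 0], [0, 0, 0]], gripper=[64, 64])

```text
clock: 10.25
eef_pos: [594.9, -38.5, 118.2]
eef_rot: [-3.141, 0.004, 0.141]
wrist_force: [-16.9, -1.8, 11.1]
finger_gap: 60.1
finger_force: 9.0
```

carry_out(slide=[[0.002, 0.0003, 0], [0.002, 0.0003, 0]], dr=[[0, 0, 0], [0, 0, 0]], gripper=[64, 64])

```text
clock: 10.42
eef_pos: [595.1, -38.4, 118.1]
eef_rot: [-3.141, 0.005, 0.141]
wrist_force: [-19.2, -3.0, 13.1]
finger_gap: 60.2
finger_force: 10.6
```

The middle tin is against the wall, where the force rose to 19 N. I'll back off and move to the front of the right tin.

carry_out(slide=[[-0.02, -0.0028, 0], [-0.15, -0.0213, 0], [-0.29, -0.0413, 0], [-0.426, -0.0606, 0.02], [-0.426, -0.0606, 0.06], [-0.405, -0.21, 0.06], [-0.384, -0.36, 0.06], [-0.362, -0.514, 0.06], [-0.362, -0.514, 0.02], [-0.362, -0.514, 0]], dr=[[0, 0, 0], [0, 0, 0], [0, 0, 0], [0, 0, 0], [0, 0, 0], [0, 0, 0], [0, 0, 0], [0, 0, 0], [0, 0, 0], [0, 0, 0]], gripper=[64, 64, 64, 64, 64, 64, 64, 64, 64, 64])

```text
clock: 11.25
eef_pos: [506.1, -168.1, 117.4]
eef_rot: [3.141, -0.001, 0.138]
wrist_force: [-0.5, 1.1, -0.5]
finger_gap: 60.2
finger_force: 0.0
```

carry_out(slide=[[0, 0, 0], [0.059, 0.0084, 0], [0.119, 0.0169, 0], [0.15, 0.0214, 0], [0.182, 0.0259, 0], [0.222, 0.0315, 0], [0.261, 0.0372, 0], [0.301, 0.0428, 0], [0.341, 0.0484, 0], [0.372, 0.0529, 0]], dr=[[0, 0, 0], [0, 0, 0], [0, 0, 0], [0, 0, 0], [0, 0, 0], [0, 0, 0], [0, 0, 0], [0, 0, 0], [0, 0, 0], [0, 0, 0]], gripper=[64, 64, 64, 64, 64, 64, 64, 64, 64, 64])

```text
clock: 12.08
eef_pos: [599.5, -152.7, 118.1]
eef_rot: [-3.141, 0.001, 0.142]
wrist_force: [-4.8, -1.6, 3.8]
finger_gap: 60.0
finger_force: 2.7
```

carry_out(slide=[[0.012, 0.0017, 0], [0.02, 0.0028, 0], [0.028, 0.004, 0], [0.036, 0.0051, 0], [0.044, 0.0062, 0], [0.044, 0.0062, 0]], dr=[[0, 0, 0], [0, 0, 0], [0, 0, 0], [0, 0, 0], [0, 0, 0], [0, 0, 0]], gripper=[64, 64, 64, 64, 64, 64])

```text
clock: 12.58
eef_pos: [610.1, -151.8, 117.9]
eef_rot: [-3.141, 0.001, 0.141]
wrist_force: [-4.5, -0.2, 3.2]
finger_gap: 60.2
finger_force: 2.5
```

carry_out(slide=[[0.004, 0.0006, 0], [0.004, 0.0006, 0]], dr=[[0, 0, 0], [0, 0, 0]], gripper=[64, 64])

```text
clock: 12.75
eef_pos: [610.5, -151.8, 117.8]
eef_rot: [-3.141, 0.002, 0.141]
wrist_force: [-11.4, -0.2, 6.7]
finger_gap: 60.0
finger_force: 5.6
```

carry_out(slide=[[0.004, 0.0006, 0], [0.004, 0.0006, 0]], dr=[[0, 0, 0], [0, 0, 0]], gripper=[64, 64])

```text
clock: 12.92
eef_pos: [610.9, -151.8, 117.8]
eef_rot: [-3.141, 0.004, 0.141]
wrist_force: [-16.4, -1.8, 9.9]
finger_gap: 60.1
finger_force: 11.5
```

Both loaded tins are against the wall. Now I'll retreat and take a final look.

carry_out(slide=[[-0.02, -0.0028, 0], [-0.12, -0.017, 0], [-0.12, -0.017, 0.16], [-0.12, -0.017, 0.32], [-0.12, -0.017, 0.48], [-0.14, -0.05, 0.62], [-0.24, -0.18, 0.62], [-0.34, -0.3, 0.62], [-0.44, -0.42, 0.62], [-0.54, -0.54, 0.62]], dr=[[0, 0, 0], [0, 0, 0], [0, 0, 0], [0, 0, 0], [0, 0, 0], [0, 0, 0], [0, 0, 0], [0, 0, 0], [0, 0, 0], [0, 0, 0]], gripper=[64, 64, 64, 64, 64, 64, 64, 64, 64, 64])

```text
clock: 13.75
eef_pos: [476.0, -287.5, 273.2]
eef_rot: [3.141, -0.001, 0.141]
wrist_force: [0.1, -0.8, -1.2]
finger_gap: 60.2
finger_force: 0.0
```

carry_out(slide=[[-0.12, -0.1, 0], [-0.24, -0.2, 0], [-0.36, -0.3, 0], [-0.48, -0.4, 0], [-0.48, -0.4, 0], [-0.48, -0.4, 0], [-0.48, -0.4, 0]], dr=[[0, 0, 0], [0, 0, 0], [0, 0, 0], [0, 0, 0], [0, 0, 0], [0, 0, 0], [0, 0, 0]], gripper=[64, 64, 64, 64, 64, 64, 64])

```text
clock: 14.33
eef_pos: [357.5, -386.4, 272.9]
eef_rot: [3.141, -0.001, 0.14]
wrist_force: [0.1, 0.1, -0.2]
finger_gap: 60.5
finger_force: 0.0
```

```bash
python3 - <<'E'
from h import *
s=read_state();print(s["eef_pos"],s["wrist_force"],s["qd"].round(3))
a=cv2.resize(camera("top")[155:305,215:385],None,fx=3.5,fy=3.5,interpolation=cv2.INTER_CUBIC)
b=cv2.resize(camera("side"),(200,150));b=np.vstack([b,np.zeros((a.shape[0]-150,200,3),np.uint8)])
cv2.imwrite("pics/f.png",np.hstack([a,b])[:,:,::-1])
E
```

```text
[ 357.49729682 -386.44724961  272.94760689] [ 0.1488574   0.05209701 -0.16240057] [ 0.028  0.004 -0.    -0.002  0.002  0.001]
```

View pics/f.png

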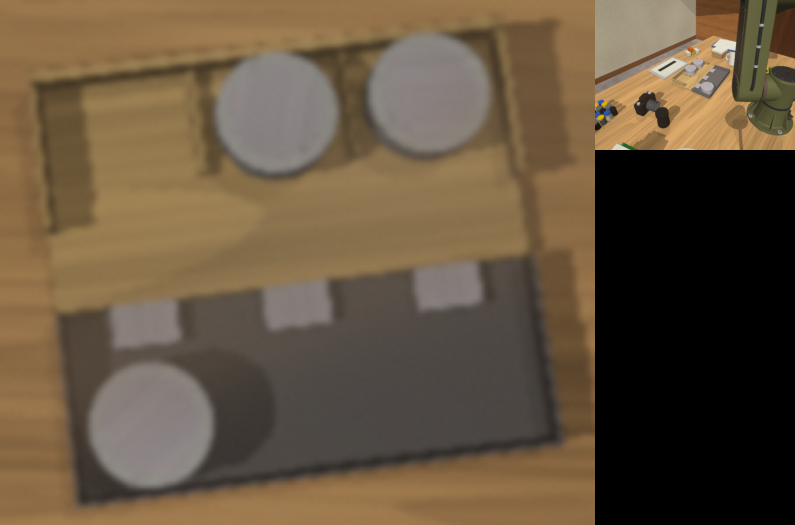

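The two loaded tins, at (277,113) and (429,94), are against the back wall. The empty one, at (151,424), is in the tray clear of the tab. I'll check the numbers before signing off.

```bash
python3 - <<'E'
from h import *
m=camera_model("top");p=np.load("p.npy");c,s=np.cos(p[2]),np.sin(p[2]);ok=[]
for t,z in (((277,113),57),((429,94),57),((151,424),46)):
    w=unproj(m,(np.array(t)+.5)/3.5-.5+[215,155],z);d=w[:2]-p[:2];ok.append(c*d[0]+s*d[1]);print(ok[-1].round(1),(-s*d[0]+c*d[1]).round(1))
if min(ok[:2])>120 and -95<ok[2]<-77: print(sign_off())
E
```

```text
122.8 0.3
123.6 -112.8
-90.0 118.4
the job is handed in; nothing more can be done
None
```

The job is handed in: the middle and right tins felt loaded (6.3 and 6.4 N) and are pushed back against the wall, and the left tin felt empty (1.5 N) and lies flat in the grey tray, all in about 14 s of the 59 s allowed.

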